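Release the shallow drawer by its hidden catch

ROBOT

A 6-joint arm with a two-finger parallel gripper is mounted at the origin on the work surface. World frame = base frame: x ahead of the robot, y to its left, z up, the work surface at z = 0. Lengths are in m, angles in rad, forces in N, time in s.
With the tool pointing down it reaches from about 0.225 to 0.875 m from the base axis. Payload 3.4 kg.
Tool frame: the origin (TCP) lies at the very end of the fingers, on their centre line; the grasp point (between the pads) lies 19 mm behind it (grip_depth is the distance from the TCP to the grasp point, in m); x points along the fingers, z is the direction in which the jaws open and shut, and the axes are right-handed (so a half turn about x gives the same grasp; the last joint's range is limited). The gripper opens to 85 mm and grips with 20 to 120 N. Pads are 22 mm wide; open, the fingers measure 114 mm over their backs; the gripper's body (76 mm by 85 mm) begins 54 mm behind the grasp point. The pads swing forward as they close: fully open they stand 13 mm farther back than shut.
Start: joints at [-1.304, 0.276, 1.505, -0, 1.361, -0.121], TCP at [0.217, -0.532, 0.231] pointing down, gripper open.
Joint ranges: [-2.89, 2.89], [-0.75, 2.08], [0.22, 2.7], [-1.18, 4.32], [0.11, 2.71], [-2.7, 2.7]. Speed limits (rad/s): [2.57, 2.57, 3.14, 3.14, 3.14, 3.14].

INTERFACE

Orientations are given as a unit quaternion [w, x, y, z].
In Python, from rig import get_state, get_image, sign_off, grip_depth gives the robot as it stands. The module is installed in compiled form; this text tells all that it offers.
- The arm moves only by the tool arm_command, never from a script. Its argument "series" is a list of rows, each an object with "dp": the shift along the tool's x, y, z scaled (see below), a list of three; "angular": the turn, a rotation vector about the tool's x, y, z scaled (see below), a list of three; "gripper": the finger opening in mm, from 0 to 85.4. A call has exactly 8 rows; each row shifts and turns the pose as measured when the row begins, along the tool's axes as they then stand; what a row does not reach is not made up. The controller multiplies each number of a shift by 0.12 m and each number of a turn by 90 degrees. A row lasts 1/8 s, in which the tool goes at most 62.5 mm and 10.7 degrees, less where a joint would pass 70% of its speed; a pose out of reach is approached as far as the arm can. A call with a number of a shift or a turn outside -1 to 1 is refused whole. A call with a gripper value outside its range is refused whole. The fingers move at their own pace and stop on an object; "grip_force" is the grip in N (left out, the last holds). Time passes only in rows, so rows that do not move let the fingers close, or fill a call up. It gives the time, the measured TCP pose, the force and the opening at its end, in the units of the state.
- get_state(): the state, without advancing time (a new reading comes with each control period).
- get_image(name): name is "scene" or "top" or "wrist"; returns a dict with "image" (480x640x3 uint8, blue, green, red), "depth" (480x640 float32, m along the optical axis (not along the pixel's ray), 0 where there is no reading), "mtx" (3x3 intrinsics, pixels), "view" (4x4, takes a point from world to camera coordinates); the wrist camera has in their place "mount" (4x4, takes a point from camera to tool coordinates, whose origin is the TCP and whose axes are the tool frame's). Camera axes: x right, y up, looking along -z (the intrinsics and any distortion apply to the point x, -y, -z); pixel columns grow to the right and rows downward; lengths in m; the calibration is good to about 2 mm. A picture is of the moment at which its call begins: read the wrist's pose just before it.
- sign_off(): hands the job in, once; it reports no verdict.
The state is a dict: "clock": time; "qpos": joint angles; "qd": joint speeds; "effort": joint torques, N m; "position": TCP position; "ee_rot": TCP orientation; "contact_force": force on the tool from outside, world axes, zero at the start; "moment": the same for the moment, N m; "width": finger opening in m.
Only numpy, scipy, OpenCV 4.12 (cv2) and the standard library are available. Lean on these libraries where they do the work, as an engineer would, in place of code of your own. Each camera call takes 0.05 s, during which the arm holds its last target. There are 200 camera calls.

TASK

The shallow spring drawer of the olive steel desk-top unit is latched shut; feel across the flat top panel for the flush push plate that hides its catch, and press it down with the fingertips until the drawer springs all the way out. Do not touch the drawer or its brass pull, leave everything else on the desk and on the unit where it stands, and finish clear of everything with the drawer standing open.

Things in the scene. Friction and masses are not known exactly. Their poses are not given: they have to be found in the camera images.
- unit: olive steel drawer unit fixed to the desk, 270 mm deep (its x), 420 mm wide (its y), 100 mm high. Origin: centre of its underside; +x points to its back, so the drawer front is on its -x side; z up. Its flat top is 100 mm above the origin, rigid except for the push plate. The rear half of the top (x above +0.02) carries loose things up to 70 mm high.
- panel_middle (a point): point on the unit's top surface, 60 mm in front of the unit's middle, axes as the unit's. The push plate is 54 x 54 mm, flush, square to the unit, same olive steel, marked only by a 2 mm dark gap round it. Its centre lies on the y line through this point, anywhere from y = -0.060 to +0.060; where is not reported: see or feel it.
- catch (a joint): how far the push plate is pressed down, m: 0 = flush with the panel, 0.008 = bottomed. A spring resists with about 2 N at first and 4.5 N at the bottom, and returns it when let go. The drawer is released when it is about 4.5 mm down.
- drawer_slide (a joint): how far the drawer has slid out of the unit towards the robot (along the unit's -x), m: 0 = shut and latched, 0.060 = out at its stop. Once the catch is released its own spring pushes it there in about half a second and keeps it there.
- drawer: the drawer: olive front 406 mm wide, 6 to 83 mm above the desk, 12 mm thick, on the unit's -x face, with a round brass pull in its middle, 32 mm across, axis 46 mm above the desk, standing 28 mm out. Origin: with the drawer shut, that of the unit (the front's face lies 147 mm from it towards -x); moves with the drawer. Not to be touched.
- paperweight: black glass paperweight, a dome 72 mm across and 38 mm high, loose, standing on the rear half of the unit's top panel. Origin: centre of its underside. A bystander.
- staple_box: red tin staple box 47 x 67 x 28 mm, loose, standing on the rear half of the unit's top panel. Origin: centre of its underside. A bystander.
- stapler: tan stapler 150 x 36 x 61 mm, long side along its x, loose on the desk to the left. Origin: centre of its underside. A bystander.
- punch: aluminium three-hole punch 270 x 65 x 62 mm, long side along its x, loose on the desk to the right. Origin: centre of its underside. A bystander.
- stamp: wooden hand stamp 60 x 35 mm, 69 mm high, loose, standing on the rear half of the unit's top panel between the other two, its long side along its x. Origin: centre of its underside. A bystander.

How it is judged:
By the outcome, as a careful person would: the job done as asked, in the order asked, and still so for the second after the job is handed in, with the robot touching nothing.
It also fails if it takes over 42 s, if anything falls off the work surface, if the arm or the gripper's body presses on something with over 40 N, if the wrist force passes 120 N, or if a joint passes its speed limit or range.

## Working session

There is one attempt and no reset: what is moved stays moved. The work goes in short steps, Python scripts to look and compute and a tool call to move; the robot and the scene stay as the last step left them, time stands still between calls to the robot, and variables do not carry over. Pictures are saved under pics/ and viewed, about 8 in all and at most 12, crops included, and the job is handed in when it is done.

Besides the shell and the picture viewer there is one more tool, called after "Request:" by a JSON object that holds its "op" and its "data", one argument or row to a line. arm_command: Moves the arm, as the interface text tells. Its arguments: {"type":"object","properties":{"series":{"type":"array","items":{"type":"object","properties":{"dp":{"type":"array","items":{"type":"number"}},"angular":{"type":"array","items":{"type":"number"}},"gripper":{"type":"number"}}}},"grip_force":{"type":"number"}},"required":["series"]}

```bash
mkdir -p pics; python3 - <<'E'
from rig import *
import cv2,numpy as np
s=get_state();print({k:np.round(v,3) for k,v in s.items()})
for n in("top","scene"):
    d=get_image(n);cv2.imwrite(f"pics/{n}.png",d["image"]);np.savez(n+".npz",**d)
    print(n,d["mtx"],d["view"].round(4))
E
```

```text
{'clock': np.float64(0.0), 'qpos': array([-1.304,  0.277,  1.506, -0.   ,  1.361, -0.121]), 'qd': array([ 0.001, -0.002, -0.   ,  0.002,  0.001,  0.   ]), 'effort': array([ 0.0000e+00, -4.1677e+01, -2.4581e+01,  0.0000e+00,  1.1000e-02,
        0.0000e+00]), 'position': array([ 0.217, -0.532,  0.23 ]), 'ee_rot': array([ 0.586,  0.395,  0.587, -0.394]), 'contact_force': array([ 0.538,  0.841, -0.558]), 'moment': array([ 0.018, -0.057, -0.064]), 'width': np.float64(0.085)}
top [[489.15150095   0.         320.97587709]
 [  0.         489.15150095 236.72282968]
 [  0.           0.           1.        ]] [[ 0.0108 -0.9997  0.0204 -0.0295]
 [ 0.9892  0.0137  0.1462 -0.5832]
 [-0.1464  0.0186  0.989  -1.2367]
 [ 0.      0.      0.      1.    ]]
scene [[616.63241318   0.         306.96477954]
 [  0.         616.63241318 240.19721702]
 [  0.           0.           1.        ]] [[-0.6162  0.7876 -0.0035  0.365 ]
 [-0.6485 -0.5049  0.5697  0.3151]
 [ 0.4469  0.3534  0.8218 -1.7277]
 [ 0.      0.      0.      1.    ]]
```

View pics/top.png

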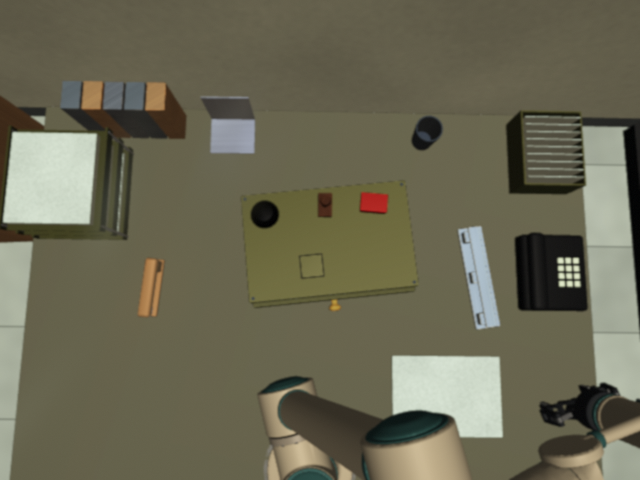

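View pics/scene.png

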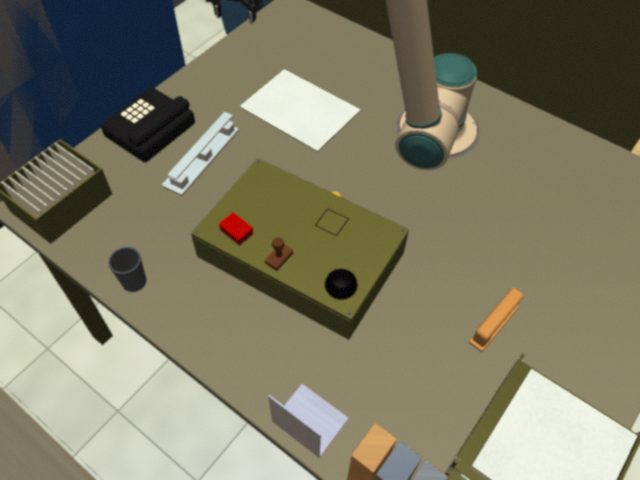

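The top view shows the unit with corners near (242,196), (404,182), (416,288) and (252,303). A dark-outlined square, the push plate, sits at (312,266), and the brass pull is at (335,305). Next I convert these pixels to world positions.

```bash
cat > h.py <<'E'
import numpy as np
def ray(n,px,z):
    d=np.load(n+".npz");V=d["view"];C=np.linalg.inv(V);o=C[:3,3]
    p=np.linalg.inv(d["mtx"])@[px[0],px[1],1]; r=C[:3,:3]@[p[0],-p[1],-p[2]]
    return (o+r*(z-o[2])/r[2])
E
python3 - <<'E'
from h import *
from rig import *
from scipy.spatial.transform import Rotation as R
c=[ray("top",p,.1) for p in[(242,196),(404,182),(416,287),(251,301)]]
print("corners",np.round(c,3),"mid",np.mean(c,0).round(4))
m=np.mean(c,0);yd=c[0]-c[1]+c[3]-c[2];yaw=np.arctan2(-yd[0],yd[1]);print("yaw",yaw, [np.linalg.norm(c[i]-c[(i+1)%4]).round(3) for i in range(4)])
for n,p in(("top",(312,266)),("scene",(332.5,222))):
    w=ray(n,p,.1);d=w-m;print(n,w.round(4),"unit",d[0]*np.cos(yaw)+d[1]*np.sin(yaw),-d[0]*np.sin(yaw)+d[1]*np.cos(yaw))
cs=[ray("scene",p,.1) for p in[(259,161),(407,233),(349,319),(194,235)]];print(np.round(cs,3),np.mean(cs,0))
D=np.load("top.npz")["depth"];print("depth",D[266,312],D[250,285])
q=get_state()["ee_rot"];print(R.from_quat(np.roll(q,-1)).as_matrix().round(3))
E
```

```text
corners [[ 0.676  0.179  0.1  ]
 [ 0.719 -0.231  0.1  ]
 [ 0.453 -0.257  0.1  ]
 [ 0.414  0.148  0.1  ]] mid [ 0.5655 -0.0404  0.1   ]
yaw 0.09986254869040573 [np.float64(0.413), np.float64(0.268), np.float64(0.407), np.float64(0.264)]
top [5.015e-01 2.000e-04 1.000e-01] unit -0.059592637051140734 0.04681258340093533
scene [0.5045 0.0062 0.1   ] unit -0.056071793972419084 0.05249151944990814
[[ 0.466 -0.249  0.1  ]
 [ 0.426  0.158  0.1  ]
 [ 0.683  0.182  0.1  ]
 [ 0.727 -0.22   0.1  ]] [ 0.57535059 -0.03215854  0.1       ]
depth 1.2101482 1.2170342
[[-0.     0.926  0.378]
 [ 0.002  0.378 -0.926]
 [-1.     0.    -0.002]]
```

Both cameras put the plate near (0.502, 0.002), at unit y ≈ +0.047. I'll travel there at height with the fingers shut.

Request:
{"op": "arm_command", "data": {
  "series": [
    {"dp": [0, 0.36, -0.3], "angular": [0, 0, 0], "gripper": 0},
    {"dp": [0, 0.36, -0.3], "angular": [0, 0, 0], "gripper": 0},
    {"dp": [0, 0.36, -0.3], "angular": [0, 0, 0], "gripper": 0},
    {"dp": [0, 0.36, -0.3], "angular": [0, 0, 0], "gripper": 0},
    {"dp": [0, 0.36, -0.3], "angular": [0, 0, 0], "gripper": 0},
    {"dp": [0, 0.36, -0.3], "angular": [0, 0, 0], "gripper": 0},
    {"dp": [0, 0.36, -0.3], "angular": [0, 0, 0], "gripper": 0},
    {"dp": [0, 0.36, -0.3], "angular": [0, 0, 0], "gripper": 0}
  ],
  "grip_force": 30
}}

```text
clock: 1.1
position: [0.4331, -0.1264, 0.228]
ee_rot: [0.584, 0.398, 0.586, -0.396]
contact_force: [0.9, -0.7, 1.0]
width: -0.0
```

Request:
{"op": "arm_command", "data": {
  "series": [
    {"dp": [0, 0.24, -0.2], "angular": [0, 0, 0], "gripper": 0},
    {"dp": [0, 0.24, -0.2], "angular": [0, 0, 0], "gripper": 0},
    {"dp": [0, 0.24, -0.2], "angular": [0, 0, 0], "gripper": 0},
    {"dp": [0, 0.22, -0.18], "angular": [0, 0, 0], "gripper": 0},
    {"dp": [0, 0, 0], "angular": [0, 0, 0], "gripper": 0},
    {"dp": [0, 0, 0], "angular": [0, 0, 0], "gripper": 0},
    {"dp": [0, 0, 0], "angular": [0, 0, 0], "gripper": 0},
    {"dp": [0, 0, 0], "angular": [0, 0, 0], "gripper": 0}
  ]
}}

```text
clock: 2.1
position: [0.5033, 0.0094, 0.2262]
ee_rot: [0.584, 0.396, 0.589, -0.395]
contact_force: [0.1, -0.6, 0.1]
width: 0.0001
```

```bash
python3 - <<'E'
from rig import *
import cv2,numpy as np
s=get_state();d=get_image("wrist");cv2.imwrite("pics/w1.png",d["image"]);np.savez("wrist.npz",pos=s["position"],rot=s["ee_rot"],**d)
print(s["position"],s["ee_rot"],s["contact_force"],d["mtx"],d["mount"])
E
```

```text
[0.50332531 0.00937362 0.22618282] [ 0.58364093  0.39557879  0.5887021  -0.39536126] [ 0.13334194 -0.62807822  0.12048164] [[405.94826871   0.         315.3522443 ]
 [  0.         405.94826871 242.28890048]
 [  0.           0.           1.        ]] [[ 3.60835199e-04  2.75572763e-01 -9.61280148e-01 -1.42823219e-01]
 [-7.72613418e-04  9.61280000e-01  2.75572430e-01  6.97759575e-02]
 [ 9.99999636e-01  6.43261708e-04  5.59774874e-04  6.35382563e-04]
 [ 0.00000000e+00  0.00000000e+00  0.00000000e+00  1.00000000e+00]]
```

View pics/w1.png

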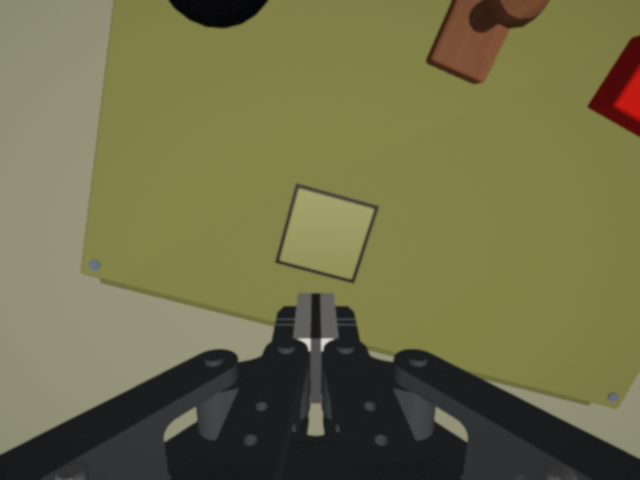

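The wrist view shows the plate clearly, centred near (327,233), with corners (297,185), (378,207), (353,281) and (277,262). The fingertips are at (316,300).

```bash
python3 - <<'E'
import numpy as np
from scipy.spatial.transform import Rotation as R
d=np.load("wrist.npz");Rt=R.from_quat(np.roll(d["rot"],-1)).as_matrix();M=d["mount"]
P=[]
for px in[(297,185),(378,207),(353,281),(277,262)]:
    p=np.linalg.inv(d["mtx"])@[*px,1];r=Rt@M[:3,:3]@[p[0],-p[1],-1.];o=d["pos"]+Rt@M[:3,3]
    P.append(o+r*(.1-o[2])/r[2])
P=np.array(P);c=P.mean(0);print(P.round(4),c.round(4),[np.linalg.norm(P[i]-P[i-1]).round(4) for i in range(4)])
print("tool delta",(Rt.T@(c-d["pos"])).round(4),d["depth"][233,327])
E
```

```text
[[ 0.5281  0.0328  0.1   ]
 [ 0.5347 -0.0231  0.1   ]
 [ 0.4795 -0.0287  0.1   ]
 [ 0.4726  0.0262  0.1   ]] [0.5037 0.0018 0.1   ] [np.float64(0.0559), np.float64(0.0562), np.float64(0.0555), np.float64(0.0553)]
tool delta [ 0.1261 -0.002   0.0079] 0.27756962
```

Request:
{"op": "arm_command", "data": {
  "series": [
    {"dp": [0.15, -0.017, 0.066], "angular": [0, 0, 0], "gripper": 0},
    {"dp": [0.2, 0, 0], "angular": [0, 0, 0], "gripper": 0},
    {"dp": [0.2, 0, 0], "angular": [0, 0, 0], "gripper": 0},
    {"dp": [0.2, 0, 0], "angular": [0, 0, 0], "gripper": 0},
    {"dp": [0.1, 0, 0], "angular": [0, 0, 0], "gripper": 0},
    {"dp": [0, 0, 0], "angular": [0, 0, 0], "gripper": 0},
    {"dp": [0, 0, 0], "angular": [0, 0, 0], "gripper": 0},
    {"dp": [0, 0, 0], "angular": [0, 0, 0], "gripper": 0}
  ]
}}

```text
clock: 3.15
position: [0.5059, -0.0021, 0.1248]
ee_rot: [0.585, 0.398, 0.585, -0.396]
contact_force: [-0.5, -0.5, 0.4]
width: -0.0004
```

Request:
{"op": "arm_command", "data": {
  "series": [
    {"dp": [0.04, 0, -0.03], "angular": [0, 0, 0], "gripper": 0},
    {"dp": [0.04, 0, 0], "angular": [0, 0, 0], "gripper": 0},
    {"dp": [0.03, 0, 0], "angular": [0, 0, 0], "gripper": 0},
    {"dp": [0.02, 0, 0], "angular": [0, 0, 0], "gripper": 0},
    {"dp": [0.02, 0, 0], "angular": [0, 0, 0], "gripper": 0},
    {"dp": [0.02, 0, 0], "angular": [0, 0, 0], "gripper": 0},
    {"dp": [0.01, 0, 0], "angular": [0, 0, 0], "gripper": 0},
    {"dp": [0, 0, 0], "angular": [0, 0, 0], "gripper": 0}
  ]
}}

```text
clock: 4.15
position: [0.5051, 0.0016, 0.1026]
ee_rot: [0.586, 0.398, 0.585, -0.395]
contact_force: [-0.5, 0.3, 0.2]
width: -0.0
```

Request:
{"op": "arm_command", "data": {
  "series": [
    {"dp": [0.01, 0, 0], "angular": [0, 0, 0], "gripper": 0},
    {"dp": [0.01, 0, 0], "angular": [0, 0, 0], "gripper": 0},
    {"dp": [0.01, 0, 0], "angular": [0, 0, 0], "gripper": 0},
    {"dp": [0.01, 0, 0], "angular": [0, 0, 0], "gripper": 0},
    {"dp": [0.01, 0, 0], "angular": [0, 0, 0], "gripper": 0},
    {"dp": [0.01, 0, 0], "angular": [0, 0, 0], "gripper": 0},
    {"dp": [0.01, 0, 0], "angular": [0, 0, 0], "gripper": 0},
    {"dp": [0, 0, 0], "angular": [0, 0, 0], "gripper": 0}
  ]
}}

```text
clock: 5.15
position: [0.5054, 0.0015, 0.0971]
ee_rot: [0.587, 0.399, 0.584, -0.395]
contact_force: [-0.1, 0.5, -0.3]
width: 0.0
```

```bash
python3 - <<'E'
from rig import *
import cv2
s=get_state();print(s["position"],s["contact_force"])
a=get_image("top")["image"][170:340,220:440];cv2.imwrite("pics/t2.png",cv2.resize(a,None,fx=3,fy=3))
E
```

```text
[0.50535358 0.00153818 0.09711024] [-0.1129365   0.45676905 -0.33830957]
```

View pics/t2.png

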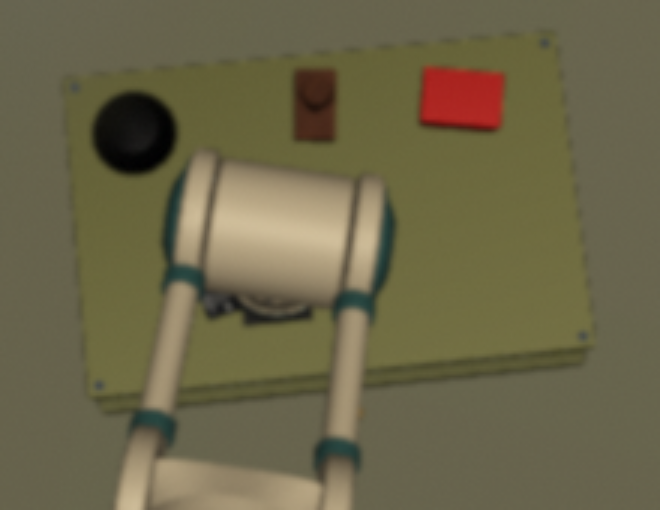

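The drawer is still shut and there is no contact force yet at z = 0.097. I'll keep going down slowly.

Request:
{"op": "arm_command", "data": {
  "series": [
    {"dp": [0.01, 0, 0], "angular": [0, 0, 0], "gripper": 0},
    {"dp": [0.01, 0, 0], "angular": [0, 0, 0], "gripper": 0},
    {"dp": [0.01, 0, 0], "angular": [0, 0, 0], "gripper": 0},
    {"dp": [0.01, 0, 0], "angular": [0, 0, 0], "gripper": 0},
    {"dp": [0, 0, 0], "angular": [0, 0, 0], "gripper": 0},
    {"dp": [0, 0, 0], "angular": [0, 0, 0], "gripper": 0},
    {"dp": [0, 0, 0], "angular": [0, 0, 0], "gripper": 0},
    {"dp": [0, 0, 0], "angular": [0, 0, 0], "gripper": 0}
  ]
}}

```text
clock: 6.2
position: [0.5056, 0.0015, 0.0927]
ee_rot: [0.587, 0.399, 0.584, -0.395]
contact_force: [-1.5, 0.3, 3.3]
width: -0.0001
```

Request:
{"op": "arm_command", "data": {
  "series": [
    {"dp": [0.01, 0, 0], "angular": [0, 0, 0], "gripper": 0},
    {"dp": [0.01, 0, 0], "angular": [0, 0, 0], "gripper": 0},
    {"dp": [0.01, 0, 0], "angular": [0, 0, 0], "gripper": 0},
    {"dp": [0, 0, 0], "angular": [0, 0, 0], "gripper": 0},
    {"dp": [0, 0, 0], "angular": [0, 0, 0], "gripper": 0},
    {"dp": [0, 0, 0], "angular": [0, 0, 0], "gripper": 0},
    {"dp": [0, 0, 0], "angular": [0, 0, 0], "gripper": 0},
    {"dp": [0, 0, 0], "angular": [0, 0, 0], "gripper": 0}
  ]
}}

```text
clock: 7.2
position: [0.5056, 0.0016, 0.0921]
ee_rot: [0.587, 0.399, 0.583, -0.395]
contact_force: [-1.2, -0.2, 3.9]
width: 0.0001
```

```bash
python3 - <<'E'
from rig import *
import cv2
s=get_state();print(s["position"],s["contact_force"])
a=get_image("top")["image"][170:340,220:440];cv2.imwrite("pics/t3.png",cv2.resize(a,None,fx=3,fy=3))
E
```

```text
[0.50556307 0.00155089 0.09206582] [-1.20022993 -0.23706488  3.86963681]
```

View pics/t3.png

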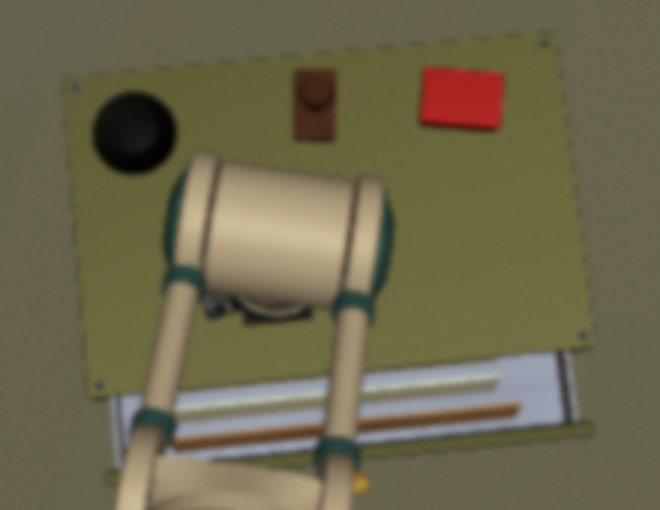

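The drawer has sprung out: its tray is visible along the front edge, and the pull is at crop (360,485). I'll lift straight up.

Request:
{"op": "arm_command", "data": {
  "series": [
    {"dp": [-0.1, 0, 0], "angular": [0, 0, 0], "gripper": 0},
    {"dp": [-0.2, 0, 0], "angular": [0, 0, 0], "gripper": 0},
    {"dp": [-0.25, 0, 0], "angular": [0, 0, 0], "gripper": 0},
    {"dp": [-0.25, 0, 0], "angular": [0, 0, 0], "gripper": 0},
    {"dp": [-0.25, 0, 0], "angular": [0, 0, 0], "gripper": 0},
    {"dp": [-0.25, 0, 0], "angular": [0, 0, 0], "gripper": 0},
    {"dp": [0, 0, 0], "angular": [0, 0, 0], "gripper": 0},
    {"dp": [0, 0, 0], "angular": [0, 0, 0], "gripper": 0}
  ]
}}

```text
clock: 8.25
position: [0.5039, 0.0013, 0.2533]
ee_rot: [0.587, 0.399, 0.584, -0.395]
contact_force: [-0.2, 0.3, -0.6]
width: 0.0
```

```bash
python3 - <<'E'
from rig import *
import cv2
s=get_state();print(s["clock"],s["position"],s["contact_force"],abs(s["qd"]).max())
cv2.imwrite("pics/s4.png",get_image("scene")["image"])
from h import *
i=get_image("top")
cv2.imwrite("pics/t4.png",i["image"])
h=cv2.cvtColor(i["image"],cv2.COLOR_BGR2HSV);m=cv2.inRange(h,(15,150,150),(28,255,255));m[:,:300]=0;m[:,380:]=0
ys,xs=np.nonzero(m)
h0=cv2.cvtColor(np.load("top.npz")["image"],cv2.COLOR_BGR2HSV);m0=cv2.inRange(h0,(15,150,150),(28,255,255));m0[:,:300]=0;m0[:,380:]=0
y0,x0=np.nonzero(m0)
for Y,X in((y0,x0),(ys,xs)):
    if len(X): print(len(X),X.mean(),Y.mean(),ray("top",(X.mean(),Y.mean()),.046))
E
```

```text
8.25 [0.50391196 0.0013405  0.25331424] [-0.21945929  0.3171113  -0.56317177] 0.015622589129298488
57 334.64912280701753 305.2105263157895 [ 0.40641928 -0.05913421  0.046     ]
```

View pics/s4.png

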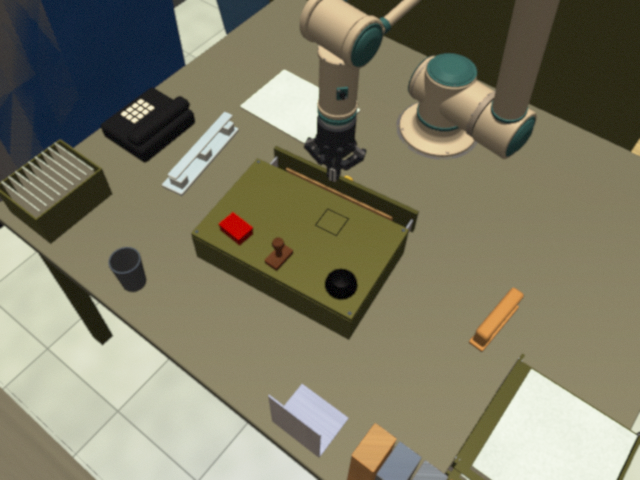

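The scene view shows the drawer standing open, with its front running from (275,155) to (415,215). The plate is back flush, the bystanders haven't moved, and the gripper is well above everything.

```bash
python3 -c "from rig import *; sign_off()"
```

```text
the job is handed in; nothing more can be done
```

The drawer is standing open and the job is handed in, at about 8 s on the robot's clock. I found the push plate's outline in the camera images, centred near (0.504, 0.002) in the world frame. I pressed it with the shut fingertips until the wrist read about 3.9 N, and the drawer sprang out. Then I lifted straight up.

**Last checks**
- **Drawer:** the last two views show it out. By eye, the front moved about 24 px in the top view, which is roughly the full 60 mm.
- **Plate and bystanders:** the plate is back flush, and the loose things look unmoved.
- **Robot:** the tool is at z = 0.253 m, well clear of everything, with force readings at noise level.

**What failed or disagreed**
- A colour-based check of how far the brass pull had moved gave no reading, because the arm hid the pull from the top camera.
- I felt no contact down to a measured z of 0.097 m, with the panel nominally at 0.100 m. I relied on the force reading from there instead of the nominal height.

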